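Refill the small-tin dispenser in the kitchen storeroom

ROBOT

A 6-joint arm with a two-finger parallel gripper is mounted at the origin on the work surface. World frame = base frame: x ahead of the robot, y to its left, z up, the work surface at z = 0. Lengths are in mm, angles in rad, forces in N, time in s.
With the tool pointing down it reaches from about 350 to 775 mm from the base axis. Payload 7.3 kg.
Tool frame: the origin (TCP) lies at the very end of the fingers, on their centre line; the grasp point (between the pads) lies 19 mm behind it (bot.tcp_to_grasp is the distance from the TCP to the grasp point, in mm); z points along the fingers, y is the direction in which the jaws open and shut (so a half turn about z gives the same grasp; the last joint's range is limited). The gripper opens to 92 mm and grips with 3 to 60 N. Pads are 19 mm wide; open, the fingers measure 130 mm over their backs; the gripper's body (75 mm by 190 mm) begins 47 mm behind the grasp point.
Start: joints at [1.146, 0.342, 1.524, -0, 1.275, -0.146], TCP at [144.466, 504.752, 226.741] pointing down, gripper open.
Joint ranges: [-2.53, 2.53], [-0.77, 2.02], [0.04, 2.7], [-1, 4.14], [0.28, 2.66], [-3.11, 3.11]. Speed limits (rad/s): [2.57, 2.57, 3.14, 3.14, 3.14, 3.14].

INTERFACE

Orientations are given as [roll, pitch, yaw] about the fixed x, y, z axes, in that order (R = Rz(yaw) Ry(pitch) Rx(roll)).
In Python, from plant import bot gives the robot as it stands. The module is installed in compiled form; this text tells all that it offers.
- The arm moves only by the tool carry_out, never from a script. Its argument "motion" is a list of rows, each a list of 5 numbers: the closure, from 0 (fully open) to 1 (shut), then the shift along the tool's x, y, z in mm, then the turn about the tool's z in degrees. In form: [[claw, dx, dy, dz, spin], ...]. A call has 1 to 10 rows; each row is the pose to reach, as a shift and turn from the pose measured when the call began, along the tool's axes at that moment; what a row does not reach only later rows make up. A row lasts 1/8 s, in which the tool goes at most 62.5 mm and 10.7 degrees, less where a joint would pass 70% of its speed; a pose out of reach is approached as far as the arm can. A call with a gripper value outside its range is refused whole. The fingers move at their own pace and stop on an object; the grip force is fixed at half the most. Time passes only in rows, so rows that repeat a pose let the fingers close. It gives the time, the measured TCP pose, the force and the opening at its end, in the units of the state.
- bot.get_obs(): the state, without advancing time (a new reading comes with each control period).
- bot.capture(name): name is "side" or "top" or "wrist"; returns a dict with "color" (480x640x3 uint8, red, green, blue), "depth" (480x640 float32, mm along the optical axis (not along the pixel's ray), 0 where there is no reading), "K" (3x3 intrinsics, pixels), "camera_from_world" (4x4, takes a point from world to camera coordinates). Camera axes: x right, y down, z forward; pixel columns grow to the right and rows downward; lengths in mm; the calibration is good to about 2 mm. A picture is of the moment at which its call begins.
- bot.close_job(): hands the job in, once; it reports no verdict.
The state is a dict: "time": time; "joint_positions": joint angles; "dq": joint speeds; "tau": joint torques, N m; "tool_pos": TCP position; "tcp_rot": TCP orientation; "contact_force": force on the tool from outside, world axes, zero at the start; "moment": the same for the moment, N m; "grip_width": finger opening in mm.
Only numpy, scipy, OpenCV 4.12 (cv2) and the standard library are available. Lean on these libraries where they do the work, as an engineer would, in place of code of your own. Each camera call takes 0.05 s, during which the arm holds its last target.

TASK

Load the two small tins into the empty tube of the tin dispenser through its flared mouth, so that they stand upright one on top of the other, all the way down in the tube. Leave the bigger tin standing where it is.

Things in the scene. Friction and masses are not known exactly. Their poses are not given: they have to be found in the camera images.
- tin_a: one of two identical small food tins, an upright cylinder 48 mm in diameter and 56 mm tall, bare steel ends and a cream paper band, about 110 g (varies). It stands on the worktop. Origin at the centre of its underside, z up along its axis.
- tin_b: the other small tin, the same as tin_a in every way. Either may go in first.
- dispenser: fixed upright aluminium tube on a grey 130 mm square foot. Origin: centre of the foot's underside, on the worktop; z up the tube's axis. Bore 64 mm, walls 3 mm, flat floor at z = 20 mm; straight to z = 146, then flares to a round mouth 92 mm across inside, rim at z = 178. View slot on its +x side. A tin let go upright in the mouth drops home; loaded undersides lie at z = 20 and 76 mm.
- big_tin: bystander: a bigger tin of the same make, 68 mm in diameter and 64 mm tall, too wide for the tube. It stands upright on the worktop among the small tins and a squat glass jar (62 mm in diameter, 68 mm tall). Origin at the centre of its underside.
There are look-alikes about, which are no part of the job. Leave any red look-alike of the tin_b alone.

How it is judged:
By the outcome, as a careful person would: the job done as asked, in the order asked, and still so for the second after the job is handed in, with the robot touching nothing.
It also fails if it takes over 58 s, if anything falls off the work surface, if the arm or the gripper's body presses on something with over 40 N, if the wrist force passes 120 N, or if a joint passes its speed limit or range.

## Working session

There is one attempt and no reset: what is moved stays moved. The work goes in short steps, Python scripts to look and compute and a tool call to move; the robot and the scene stay as the last step left them, time stands still between calls to the robot, and variables do not carry over. Pictures are saved under pics/ and viewed, and the job is handed in when it is done.

Besides the shell and the picture viewer there is one more tool, called after "Emit:" by a JSON object that holds its "op" and its "data". carry_out: Moves the arm, as the interface text tells. Its arguments: {"type":"object","properties":{"motion":{"type":"array","items":{"type":"array","items":{"type":"number"}}}},"required":["motion"]}

```bash
mkdir -p pics; python3 - <<'E'
from plant import bot
import cv2,numpy as np,pickle
o=bot.get_obs();print({k:np.round(v,3) for k,v in o.items()})
for n in("top","side","wrist"):
    c=bot.capture(n);pickle.dump(c,open(f'{n}0.pkl','wb'))
    cv2.imwrite(f'pics/{n}0.png',c["color"][...,::-1]);print(n,c["K"],np.round(c["camera_from_world"],3))
E
```

```text
{'time': np.float64(0.0), 'joint_positions': array([ 1.146,  0.343,  1.525, -0.   ,  1.275, -0.146]), 'dq': array([-0.001, -0.   ,  0.001,  0.001,  0.001,  0.002]), 'tau': array([ -0.   , -43.124, -24.422,   0.072,   0.056,  -0.   ]), 'tool_pos': array([144.306, 504.337, 226.049]), 'tcp_rot': array([-3.14 , -0.   ,  2.863]), 'contact_force': array([-0.167, -0.631,  0.433]), 'moment': array([ 0.007, -0.013,  0.01 ]), 'grip_width': np.float64(91.715)}
top [[612.46482752   0.         317.75719374]
 [  0.         612.46482752 234.64199781]
 [  0.           0.           1.        ]] [[-1.50000e-02 -1.00000e+00 -1.20000e-02  2.18850e+01]
 [-9.94000e-01  1.70000e-02 -1.08000e-01  5.10305e+02]
 [ 1.09000e-01  1.00000e-02 -9.94000e-01  8.82935e+02]
 [ 0.00000e+00  0.00000e+00  0.00000e+00  1.00000e+00]]
side [[476.74620233   0.         318.08528099]
 [  0.         476.74620233 232.22961854]
 [  0.           0.           1.        ]] [[-9.93000e-01 -1.13000e-01  2.00000e-02  4.99519e+02]
 [-8.60000e-02  6.12000e-01 -7.86000e-01  5.47870e+01]
 [ 7.70000e-02 -7.83000e-01 -6.18000e-01  7.90538e+02]
 [ 0.00000e+00  0.00000e+00  0.00000e+00  1.00000e+00]]
wrist [[359.43888695   0.         317.1701684 ]
 [  0.         359.43888695 232.20479729]
 [  0.           0.           1.        ]] [[ 2.75000e-01  9.61000e-01 -2.00000e-03 -5.23409e+02]
 [ 9.24000e-01 -2.64000e-01  2.76000e-01 -3.46250e+01]
 [ 2.65000e-01 -7.80000e-02 -9.61000e-01  3.90743e+02]
 [ 0.00000e+00  0.00000e+00  0.00000e+00  1.00000e+00]]
```

View pics/top0.png

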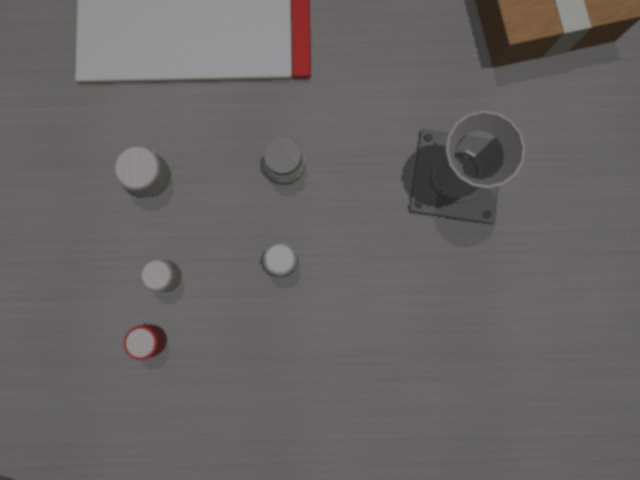

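View pics/side0.png

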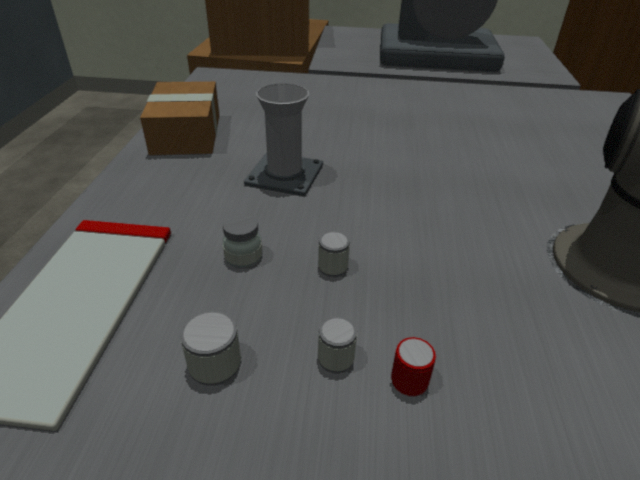

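The top view shows small tins at about (280,260) and (158,276), and the red look-alike at (142,342). The big tin is at (138,168), the jar at (283,160), and the dispenser mouth at (485,150). The side view agrees.

```bash
cat > h.py <<'E'
import numpy as np,cv2,pickle
def ray(c,uv,z):
    T=np.array(c["camera_from_world"]);R=T[:3,:3];t=T[:3,3]
    o=-R.T@t; d=R.T@np.linalg.inv(c["K"])@np.array([uv[0],uv[1],1.]); s=(z-o[2])/d[2]; return o+s*d
def proj(c,p):
    q=c["K"]@(c["camera_from_world"]@np.append(p,1))[:3]; return q[:2]/q[2]
def world(c):
    T=np.array(c["camera_from_world"]);d=c["depth"];v,u=np.indices(d.shape)
    P=np.stack([u,v,np.ones_like(u)],-1)@np.linalg.inv(c["K"]).T*d[...,None]
    W=(P-T[:3,3])@T[:3,:3]; W[d==0]=np.nan; return W
E
python3 - <<'E'
from h import *
c=pickle.load(open('top0.pkl','rb'));W=world(c);Z=W[...,2]
for name,lo,hi in(("tins",48,75),("rim",165,190)):
    m=((Z>lo)&(Z<hi)).astype(np.uint8)
    n,l,st,ce=cv2.connectedComponentsWithStats(m)
    for i in range(1,n):
        if st[i,4]<100: continue
        w=W[l==i]; zt=np.median(w[:,2])
        k,_=cv2.findContours((l==i).astype(np.uint8),0,2);k=max(k,key=len)
        (u,v),r=cv2.minEnclosingCircle(k)
        print(name,st[i],'z',zt.round(1),'circ',round(u),round(v),round(r,1),'ray',ray(c,(u,v),zt).round(1),'med',np.median(w,0).round(1),'ext',np.ptp(w[:,:2],axis=0).round(1), (w[:,:2].max(0)+w[:,:2].min(0))/2)
E
```

```text
tins [ 486    0  151   56 1190] z 61.9 circ 561 10 75.7 ray [ 835.3 -352.5   61.9] med [ 796.3 -315.7   61.9] ext [ 86.7 213.1] [ 816.23979034 -352.07415201]
tins [ 264  136   37   39 1137] z 67.2 circ 282 155 19.3 ray [622.4  62.9  67.2] med [622.3  63.2  67.2] ext [53.8 52.3] [623.4923936   63.29781789]
tins [ 113  144   49   48 1820] z 63.4 circ 137 168 24.7 ray [608.4 273.6  63.4] med [608.8 273.8  63.4] ext [67.6 68.8] [610.29990978 275.50908234]
tins [477 150  13  28 151] z 62.0 circ 484 164 13.7 ray [ 606.2 -227.6   62. ] med [ 609.2 -230.1   62. ] ext [40.1 10.9] [ 604.13312863 -227.60145733]
tins [438 158  39  36 224] z 62.0 circ 458 174 23.0 ray [ 591.5 -191.    62. ] med [ 575.9 -173.6   62. ] ext [51.8 50.2] [ 590.23859174 -188.75326224]
tins [263 242  34  34 872] z 55.4 circ 279 258 16.8 ray [474.3  69.3  55.4] med [474.5  69.5  55.4] ext [47.5 47.5] [474.26818274  69.21547285]
tins [139 258  35  34 904] z 55.5 circ 156 274 17.3 ray [454.3 246.3  55.5] med [454.3 246.6  55.5] ext [47.6 47.7] [454.11728638 246.99949492]
tins [123 325  36  35 934] z 55.5 circ 141 342 17.6 ray [358.2 267.3  55.5] med [358.4 267.7  55.5] ext [47.8 48.6] [358.38173616 268.38914108]
rim [ 446  111   79   77 1495] z 174.2 circ 485 149 39.4 ray [ 600.3 -200.4  174.2] med [ 611.6 -213.1  174.2] ext [98.4 99. ] [ 599.98059902 -199.72557411]
```

View pics/wrist0.png

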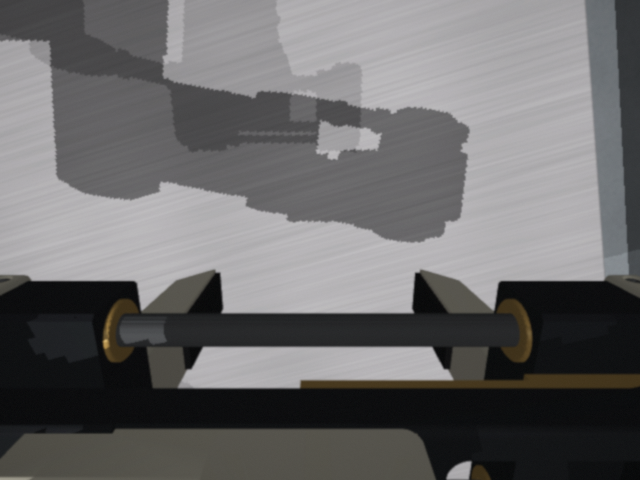

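Emit:
{"op": "carry_out", "data": {"motion": [[0,-46,-20,0,0],[0,-92,-40,0,0],[0,-138,-61,0,0],[0,-184,-81,0,0],[0,-230,-101,0,0],[0,-276,-121,0,0],[0,-322,-142,0,0],[0,-369,-162,0,0],[0,-369,-162,60,0],[0,-369,-162,60,0]]}}

```text
time: 1.4
tool_pos: [451.9, 245.6, 162.8]
tcp_rot: [-3.135, -0.008, 2.862]
contact_force: [-0.7, 0.1, 0.4]
grip_width: 92.0
```

Emit:
{"op": "carry_out", "data": {"motion": [[0,-2,2,40,0],[0,-2,2,80,0],[0,-2,2,110,0],[0,-2,2,125,0],[0,-2,2,136,0],[0,-2,2,136,0],[0,-2,2,136,0]]}}

```text
time: 2.28
tool_pos: [453.6, 246.7, 27.7]
tcp_rot: [-3.136, -0.007, 2.862]
contact_force: [0.1, -0.3, 0.4]
grip_width: 91.9
```

```bash
python3 - <<'E'
from plant import bot
import cv2,numpy as np
a=[cv2.resize(bot.capture(n)["color"],(400,300))[...,::-1] for n in("side","wrist")]
cv2.imwrite('pics/g1.png',np.hstack(a));o=bot.get_obs();print(o["tool_pos"],o["contact_force"])
E
```

```text
[453.55637279 246.55982949  27.61223818] [-0.26590171  0.36278685  0.15587854]
```

View pics/g1.png

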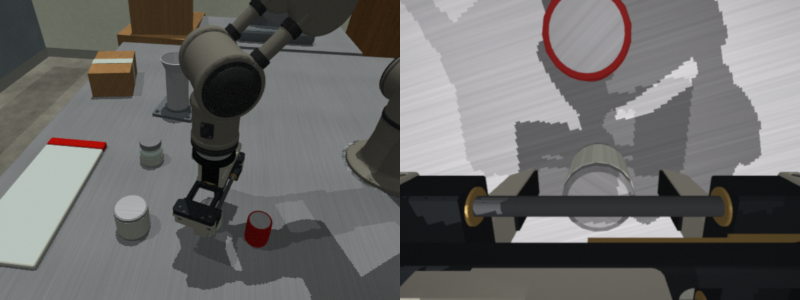

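The wrist view (right half) shows the small tin centred between the fingers at about (597,190), with the red one clear of the hand. Next I close the gripper.

Emit:
{"op": "carry_out", "data": {"motion": [[1,0,0,0,0],[1,0,0,0,0],[1,0,0,0,0],[1,0,0,0,0],[1,0,0,0,0],[1,0,0,0,0],[1,0,0,0,0],[1,0,0,0,0]]}}

```text
time: 3.38
tool_pos: [453.5, 246.6, 27.6]
tcp_rot: [-3.136, -0.007, 2.862]
contact_force: [0.4, 0.2, -0.3]
grip_width: 47.4
```

Emit:
{"op": "carry_out", "data": {"motion": [[1,0,0,-15,0],[1,0,0,-45,0],[1,0,0,-80,0],[1,0,0,-115,0],[1,0,0,-150,0],[1,0,0,-185,0],[1,0,0,-210,0],[1,0,0,-222,0],[1,0,0,-222,0]]}}

```text
time: 4.5
tool_pos: [455.5, 247.4, 250.2]
tcp_rot: [-3.136, -0.006, 2.862]
contact_force: [0.1, 0.6, -1.4]
grip_width: 47.6
```

Emit:
{"op": "carry_out", "data": {"motion": [[1,-16,-24,0,0],[1,-44,-65,0,0],[1,-75,-112,0,0],[1,-107,-159,0,0],[1,-138,-206,0,0],[1,-170,-253,0,0],[1,-201,-299,0,0],[1,-230,-342,0,0],[1,-250,-372,0,0],[1,-262,-390,0,0]]}}

```text
time: 5.75
tool_pos: [599.0, -201.7, 248.5]
tcp_rot: [-3.137, -0.009, 2.86]
contact_force: [-0.9, 0.0, -0.4]
grip_width: 47.4
```

Emit:
{"op": "carry_out", "data": {"motion": [[1,0,0,0,0]]}}

```text
time: 5.88
tool_pos: [598.6, -202.8, 246.4]
tcp_rot: [-3.137, -0.012, 2.858]
contact_force: [0.4, -0.2, -0.8]
grip_width: 47.7
```

```bash
python3 - <<'E'
from plant import bot
import cv2,numpy as np
a=[cv2.resize(bot.capture(n)["color"],(400,300))[...,::-1] for n in("side","wrist")]
cv2.imwrite('pics/g2.png',np.hstack(a));o=bot.get_obs();print(o["tool_pos"],o["tcp_rot"],o["contact_force"],o["grip_width"])
E
```

```text
[ 598.35613101 -201.0165718   246.89482022] [-3.13755321 -0.01242834  2.85950329] [-0.45106611 -0.23047027 -1.16936835] 47.62182175749498
```

View pics/g2.png

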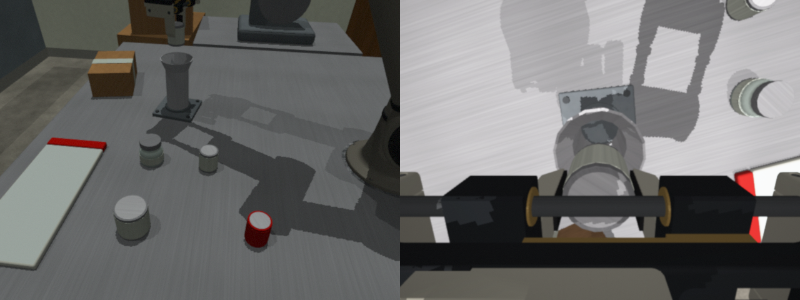

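The tin hangs above the mouth in both views (side half at (177,40), over the mouth at (177,58)). I'll cross-check the mouth centre from the side view taken at the start.

```bash
python3 - <<'E'
from h import *
for n in("side","top"):
    c=pickle.load(open(n+'0.pkl','rb'));W=world(c)
    w=W[(W[...,2]>173)&(W[...,2]<185)&(np.hypot(W[...,0]-600,W[...,1]+200)<80)]
    # circle fit on top edge band
    A=np.c_[2*w[:,:2],np.ones(len(w))];b=(w[:,:2]**2).sum(1);s=np.linalg.lstsq(A,b,rcond=None)[0]
    print(n,len(w),s[:2].round(1),np.sqrt(s[2]+s[0]**2+s[1]**2).round(1),w[:,2].max())
E
```

```text
side 326 [ 595.4 -199.3] 46.6 178.80039573924253
top 873 [ 599.6 -199.4] 46.7 180.4887162671368
```

Emit:
{"op": "carry_out", "data": {"motion": [[1,0,1,15,0],[1,0,1,30,0],[1,0,1,45,0],[1,0,1,55,0],[1,0,1,62,0],[1,0,1,62,0],[1,0,1,62,0]]}}

```text
time: 6.85
tool_pos: [598.1, -200.2, 185.4]
tcp_rot: [-3.137, -0.011, 2.859]
contact_force: [0.2, 0.8, -0.6]
grip_width: 47.4
```

Position is good and there is no contact force, so I release.

Emit:
{"op": "carry_out", "data": {"motion": [[0,0,0,0,0],[0,0,0,0,0],[0,0,0,0,0],[0,0,0,0,0],[0,0,0,-20,0],[0,0,0,-40,0],[0,0,0,-60,0],[0,0,0,-62,0],[0,0,0,-62,0]]}}

```text
time: 7.98
tool_pos: [598.6, -200.1, 246.7]
tcp_rot: [-3.137, -0.012, 2.859]
contact_force: [0.2, 0.2, 0.1]
grip_width: 91.8
```

```bash
python3 - <<'E'
from plant import bot
import cv2,numpy as np
c=[bot.capture(n)["color"][...,::-1] for n in("side","wrist")]
a=[cv2.resize(c[0][60:210,200:400],(400,300)),cv2.resize(c[1],(400,300))]
cv2.imwrite('pics/g3.png',np.hstack(a));o=bot.get_obs();print(o["tool_pos"],o["tcp_rot"],o["contact_force"],o["grip_width"])
E
```

```text
[ 598.43523931 -200.03435303  246.21021587] [-3.13770731 -0.01338583  2.85936815] [ 0.47857843 -0.48574139  0.23563995] 91.6641677187592
```

View pics/g3.png

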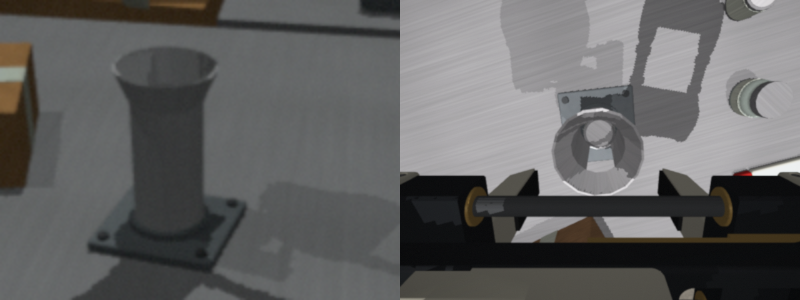

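The mouth is empty apart from the first tin, whose lid shows at the bottom of the bore at (598,132). Now the second tin.

Emit:
{"op": "carry_out", "data": {"motion": [[0,15,17,0,0],[0,45,52,0,0],[0,78,90,0,0],[0,111,128,0,0],[0,144,166,0,0],[0,175,202,0,0],[0,194,224,0,0],[0,194,224,40,0],[0,194,224,90,0],[0,194,224,90,0]]}}

```text
time: 9.32
tool_pos: [470.4, 69.3, 154.9]
tcp_rot: [-3.135, -0.022, 2.86]
contact_force: [0.6, -0.3, 0.2]
grip_width: 91.8
```

```bash
python3 - <<'E'
from plant import bot
import cv2,numpy as np
from h import *
c=bot.capture("wrist");cv2.imwrite('pics/g4.png',c["color"][...,::-1]);W=world(c)
m=(W[...,2]>45)&(W[...,2]<62)&(np.hypot(W[...,0]-474,W[...,1]-69)<60)
w=W[m];print(len(w),w.min(0),w.max(0),(w.min(0)+w.max(0))/2);o=bot.get_obs();print(o["tool_pos"],o["tcp_rot"])
E
```

```text
3190 [449.24375798  44.3061488   45.10658008] [497.19639052  92.02822677  58.40944134] [473.22007425  68.16718778  51.75801071]
[472.37793999  69.13805486 157.2659928 ] [-3.13673621 -0.01691728  2.85940508]
```

View pics/g4.png

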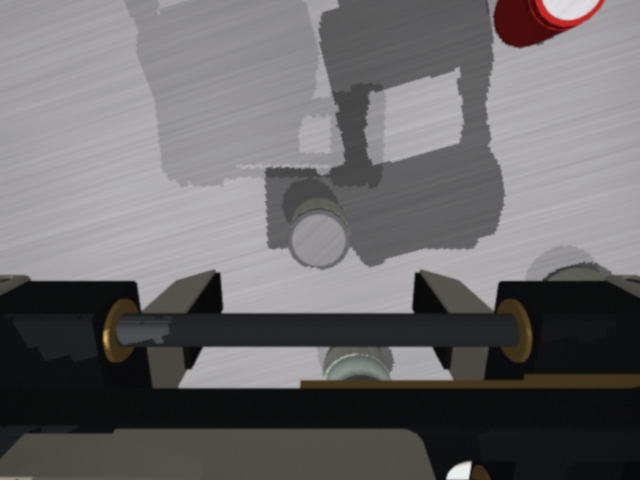

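The tin is at (319,240), between the fingers. Descending with a small correction.

Emit:
{"op": "carry_out", "data": {"motion": [[0,-2,0,40,0],[0,-3,0,75,0],[0,-4,0,105,0],[0,-4,0,120,0],[0,-4,0,130,0],[0,-4,0,130,0],[0,-4,0,130,0]]}}

```text
time: 10.25
tool_pos: [474.9, 68.0, 28.2]
tcp_rot: [-3.137, -0.015, 2.859]
contact_force: [-0.3, -0.1, -0.6]
grip_width: 91.8
```

Emit:
{"op": "carry_out", "data": {"motion": [[1,0,0,0,0],[1,0,0,0,0],[1,0,0,0,0],[1,0,0,0,0],[1,0,0,0,0],[1,0,0,0,0],[1,0,0,0,0],[1,0,0,0,0]]}}

```text
time: 11.25
tool_pos: [474.8, 68.0, 28.2]
tcp_rot: [-3.137, -0.015, 2.859]
contact_force: [-0.2, -0.1, 0.1]
grip_width: 47.5
```

Emit:
{"op": "carry_out", "data": {"motion": [[1,0,0,-15,0],[1,0,0,-45,0],[1,0,0,-80,0],[1,0,0,-115,0],[1,0,0,-150,0],[1,0,0,-185,0],[1,0,0,-210,0],[1,0,0,-222,0],[1,0,0,-222,0]]}}

```text
time: 12.38
tool_pos: [478.3, 68.0, 250.2]
tcp_rot: [-3.137, -0.015, 2.859]
contact_force: [0.2, 0.3, -2.1]
grip_width: 47.2
```

Emit:
{"op": "carry_out", "data": {"motion": [[1,-11,-13,0,0],[1,-33,-39,0,0],[1,-57,-67,0,0],[1,-82,-97,0,0],[1,-107,-126,0,0],[1,-131,-155,0,0],[1,-155,-183,0,0],[1,-175,-207,0,0],[1,-187,-220,0,0],[1,-190,-224,0,0]]}}

```text
time: 13.62
tool_pos: [598.0, -202.0, 246.3]
tcp_rot: [-3.138, -0.018, 2.858]
contact_force: [0.1, 0.6, -0.7]
grip_width: 47.4
```

Emit:
{"op": "carry_out", "data": {"motion": [[1,0,0,0,0],[1,0,0,0,0]]}}

```text
time: 13.88
tool_pos: [597.7, -201.5, 245.8]
tcp_rot: [-3.138, -0.019, 2.858]
contact_force: [0.3, 0.3, -1.7]
grip_width: 47.1
```

Emit:
{"op": "carry_out", "data": {"motion": [[1,-1,2,15,0],[1,-1,2,30,0],[1,-1,2,45,0],[1,-1,2,55,0],[1,-1,2,61,0],[1,-1,2,61,0],[1,-1,2,61,0]]}}

```text
time: 14.75
tool_pos: [598.3, -200.0, 185.3]
tcp_rot: [-3.138, -0.018, 2.858]
contact_force: [-0.7, -0.6, -1.6]
grip_width: 47.5
```

Emit:
{"op": "carry_out", "data": {"motion": [[0,0,0,0,0],[0,0,0,0,0],[0,0,0,0,0],[0,0,0,0,0],[0,0,0,-20,0],[0,0,0,-40,0],[0,0,0,-60,0],[0,0,0,-62,0],[0,0,0,-62,0]]}}

```text
time: 15.88
tool_pos: [599.2, -200.0, 246.7]
tcp_rot: [-3.138, -0.018, 2.858]
contact_force: [0.2, -0.5, -1.0]
grip_width: 91.9
```

Emit:
{"op": "carry_out", "data": {"motion": [[0,15,17,0,0],[0,45,52,0,0],[0,78,90,0,0],[0,111,128,0,0],[0,144,166,0,0],[0,175,202,0,0],[0,194,224,0,0],[0,194,224,0,0]]}}

```text
time: 16.88
tool_pos: [474.5, 70.8, 248.7]
tcp_rot: [-3.137, -0.02, 2.861]
contact_force: [-0.1, 0.5, 0.8]
grip_width: 91.9
```

```bash
python3 - <<'E'
from plant import bot
import cv2,numpy as np
from h import *
c=bot.capture("top");s=bot.capture("side");W=world(c)
a=[cv2.resize(s["color"][60:210,200:400],(400,300)),cv2.resize(c["color"][90:240,400:600],(400,300))]
b=[cv2.resize(s["color"],(400,300)),cv2.resize(c["color"],(400,300))]
cv2.imwrite('pics/g5.png',np.vstack([np.hstack(a),np.hstack(b)])[...,::-1])
m=(W[...,2]>22)&(np.hypot(W[...,0]-598,W[...,1]+200)<26)
w=W[m];print(len(w),np.percentile(w[:,2],[5,25,50,75,95]))
m&=(abs(W[...,2]-132)<8);w=W[m]
if len(w)>20:
    A=np.c_[w[:,:2]-[598,-200],np.ones(len(w))];print(len(w),w.min(0),w.max(0),np.linalg.lstsq(A,w[:,2],rcond=None)[0])
E
```

```text
1031 [127.69793989 130.2640457  131.29046591 132.25073448 133.69301075]
1009 [ 574.80233666 -221.10485538  124.22632415] [ 621.98666852 -174.1431415   135.30214676] [ 1.61924353e-02 -7.76809940e-03  1.31253401e+02]
```

View pics/g5.png

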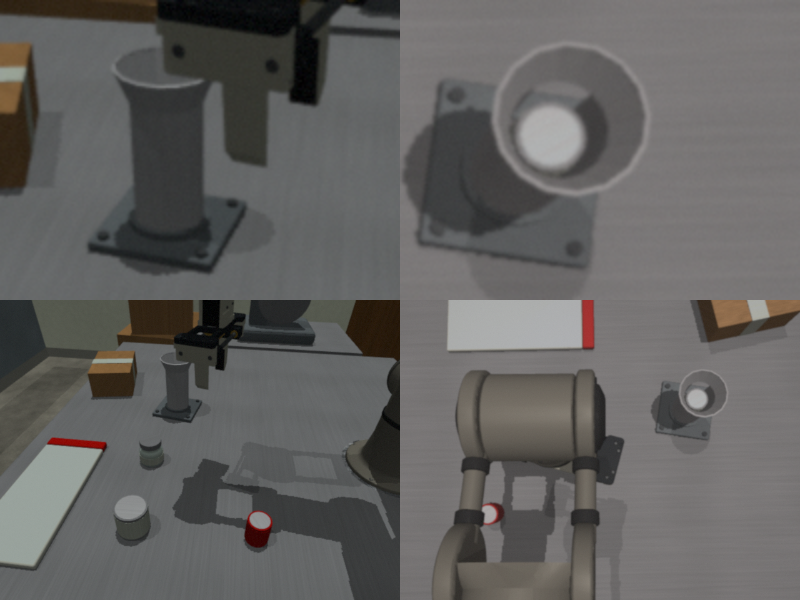

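The upper tin's lid lies level at z ≈ 131 mm in the bore (crop (552,137)), where a full stack should give 132. The big tin, jar and red tin stand where they were.

```bash
python3 -c "
from plant import bot
print(bot.close_job())"
```

```text
the job is handed in; nothing more can be done
None
```

Both small tins are in the dispenser tube, one on top of the other, and the job was handed in at about 17 s. I gripped each tin near its top and let it go upright, about 20 mm down inside the flared mouth.

**Last checks**
- **Stack height:** the upper lid is level to about 1° at z ≈ 131 mm. Two tins all the way down should put it at 132 mm.
- **Other objects:** in the last pictures the big tin, jar and red look-alike looked unmoved. I judged that by eye and did not measure it.
- **Forces:** the wrist force readings stayed around 2 N or less, and the gripper was open and clear of the dispenser at the end.

**Disagreement:** the side and top views put the mouth centre about 4 mm apart in x (595 and 600 mm). I aimed at 598 mm, within the tube's 8 mm clearance, and both tins dropped home.

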